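Uncover the imager's port and mount the camera carriage

TASK

Get the small imager ready: push its flat yellow cover fully aside round its pivot screw, a quarter turn towards whichever side is not blocked by the bottle, so that the port is bare. Then slide the camera carriage onto the dovetail rail from its open end until it meets the red stop, lens over the port, and only then turn its red clamp lever clockwise until tight. Do not shift or tip the bottles, the slide tray or the racks.

Things in the scene. Friction and masses are not known exactly. Their poses are not given: they have to be found in the camera images.
- imager: Fixed low cream instrument, yaw within 0.2 rad. Deck 230 (x) by 250 mm (y), deck top 45 mm above the bench. Origin: centre of its underside. Port and cover on its +x half; on its -x half a grey dovetail rail runs along y at x = -60 mm: 28 mm wide at its foot, 44 mm near its top, which is 67 mm above the bench; open at the -y end, closed by a red stop at +y.
- port (a point): centre of the rim of the round port (steel collar 58 mm across, dark blue glass inside), imager x = 15 mm, y = 0, 60 mm above the bench.
- cover_pivot (a point): top of the cover on the pivot screw's axis (imager x = 75 mm, y = 0), 67 mm above the bench; screw head stands 5 mm higher.
- rail_mouth (a point): top of the rail at the tip of its open end, 67 mm above the bench, imager x = -60, y = -97 mm. The last 22 mm are a rounded, tapering nose; full width from y = -75 mm on.
- rail_stop (a point): top of the rail at the face of the red stop block (50 mm wide, 12 mm thick, top 71 mm above the bench), imager x = -60, y = +35 mm; 67 mm above the bench.
- cover (a joint): Angle of the yellow cover (56 mm wide, 6 thick, reaching 95 mm from its pivot, underside 16 mm above the deck). 0: over the port, pointing to the imager's -x; positive: anticlockwise from above (free end goes to the imager's -y). End stops at +/-1.65 rad; starts within 0.2 of 0; stays where left; about 1.5 N at the fin moves it. Its fin bars the lens's way until swung beyond about 1.2 rad.
- cover_fin (a point): centre of the top edge of the upright yellow fin on the cover, to push against sideways: 30 mm long (along the cover), 6 mm thick, 28 mm tall above the cover's top, centred 75 mm from the pivot; its top is 95 mm above the bench.
- carriage: Loose camera carriage, 0.25 to 0.5 kg, upright on the bench left or right of the imager. Origin: centre of the underside of its pale grey channel, 72 (x) by 70 (y) by 27 mm tall; slot along y, 15 mm deep, 37 mm wide at the mouth, 51 inside: 2.5 mm play each side on the rail. Camera at +x, red lever at -x. Mounted: axes along the imager's, origin at imager x -60, y 0 mm, 52 mm above the bench.
- carriage_grip (a point): middle of the blue grip block on top of the carriage, 50 mm above the carriage's origin. The block is 30 mm (x) by 40 mm (y) and stands 27 to 67 mm above the origin.
- lens (a point): centre of the lower end of the camera barrel (44 mm across, 27 to 65 mm above the carriage's origin), 75 mm to +x of the carriage's origin.
- clamp (a joint): Angle of the red clamp lever, on a vertical pivot at carriage x = -45, y = 0 mm. 0: loose, pointing to the carriage's -x; grows clockwise from above to its stop at 1.4, nearly along the carriage's +y: tight. Starts at 0 to 0.2; stays where left; about 1.5 N near its tip turns it. It does not itself lock the carriage.
- clamp_tip (a point): outer end of the clamp lever, mid-height of the bar. The bar is 50 mm long from its pivot, 11 mm thick, 14 mm tall, 30 to 44 mm above the carriage's origin.
- reagent: loose clear bottle, 50 mm across, 115 mm tall, orange cap, standing on the imager's deck at its +x corner, left or right of the pivot; in the cover's way on that side. Origin: centre of its base.
- slidebox: loose low green slide tray, 50 x 70 x 10 mm, on the deck at the other +x corner; the cover passes 6 mm above it. Origin: centre of its underside.
- rack: loose blue tube rack 120 (x) x 85 (y) x 49 mm tall on the bench, on the side of the imager where the carriage is not. Origin: centre of its underside.
- tiprack: loose pink tip rack, 85 x 85 x 74 mm, behind the imager to the right. Origin: centre of its underside.
- media: loose glass bottle, 72 mm across, 150 mm tall, behind the imager to the left. Origin: centre of its base.
There are look-alikes about, which are no part of the job. Leave any green look-alike of the carriage alone.

How it is judged:
On the way, in this order (a step that is already met when the one before it is completed fails the run):
1. the cover is swung aside by more than 1.3 rad, the carriage not yet mounted ((value of joint cover above 1.3 rad or value of joint cover below -1.3 rad) and not (x of carriage in the frame of imager between -0.066 and -0.054 m and y of carriage in the frame of imager between -0.006 and 0.006 m and z of carriage in the frame of imager between 0.047 and 0.058 m and angle between the y axis of carriage and the y axis of imager, either way round below 0.1 rad and x of lens in the frame of imager above 0 m)), for 0.2 s.
2. the carriage is home on the rail, the clamp lever still below 0.6 rad (x of carriage in the frame of imager between -0.066 and -0.054 m and y of carriage in the frame of imager between -0.006 and 0.006 m and z of carriage in the frame of imager between 0.047 and 0.058 m and angle between the y axis of carriage and the y axis of imager, either way round below 0.1 rad and x of lens in the frame of imager above 0 m and (value of joint cover above 1.3 rad or value of joint cover below -1.3 rad) and value of joint clamp below 0.6 rad), for 0.2 s.
3. the clamp lever is turned past 1.1 rad with the carriage home (x of carriage in the frame of imager between -0.066 and -0.054 m and y of carriage in the frame of imager between -0.006 and 0.006 m and z of carriage in the frame of imager between 0.047 and 0.058 m and angle between the y axis of carriage and the y axis of imager, either way round below 0.1 rad and x of lens in the frame of imager above 0 m and value of joint clamp above 1.1 rad), for 0.2 s.
At the end, for the whole second after the job is handed in: The cover stands more than 1.3 rad aside (either way); the carriage is on the rail, home within 6 mm along and across and 5 mm in height, aligned within 0.1 rad, lens over the port side, at rest; the clamp lever is past 1.1 rad (all of step 3 and (value of joint cover above 1.3 rad or value of joint cover below -1.3 rad) and linear speed of carriage below 0.01 m/s); the robot touches nothing.
It fails at once if the bottle or the slide tray on the deck is shifted by more than 15 mm or tipped (distance of any of reagent, slidebox from where it was at the start of the episode above 0.015 m or angle between any of reagent, slidebox's own z axis and vertical above 0.3 rad).
It fails at once if the tube rack, tip rack or glass bottle is shifted by more than 30 mm or tipped (distance of any of rack, tiprack, media from where it was at the start of the episode above 0.03 m or angle between any of rack, tiprack, media's own z axis and vertical above 0.3 rad).
It also fails if it takes over 72 s, if anything falls off the work surface, if the arm or the gripper's body presses on something with over 40 N, if the wrist force passes 120 N, or if a joint passes its speed limit or range.

ROBOT

A 6-joint arm with a two-finger parallel gripper is mounted at the origin on the work surface. World frame = base frame: x ahead of the robot, y to its left, z up, the work surface at z = 0. Lengths are in m, angles in rad, forces in N, time in s.
With the tool pointing down it reaches from about 0.275 to 0.875 m from the base axis. Payload 12.5 kg.
Tool frame: the origin (TCP) lies between the finger pads; the fingertips stand 19 mm ahead of it and the grasp point (between the pads) is the TCP (arm.tips_ahead is the y of the fingertips in the tool frame, in m); y points along the fingers, x is the direction in which the jaws open and shut, and the axes are right-handed (so a half turn about y gives the same grasp; the last joint's range is limited). The gripper opens to 85 mm and grips with 20 to 120 N. Pads are 22 mm wide; open, the fingers measure 114 mm over their backs; the gripper's body (76 mm by 85 mm) begins 54 mm behind the grasp point. The pads swing forward as they close: fully open they stand 13 mm farther back than shut.
Start: joints at [1.13, 0.351, 1.652, -0, 1.139, -0.085], TCP at [0.192, 0.516, 0.25] pointing down, gripper open.
Joint ranges: [-2.75, 2.75], [-0.79, 2.1], [0.01, 2.65], [-1.57, 4.71], [0.07, 3.14], [-2.87, 2.87]. Speed limits (rad/s): [2.22, 2.22, 2.79, 3.14, 3.14, 3.14].

INTERFACE

Orientations are given as a unit quaternion [x, y, z, w].
In Python, from cell import arm, optics gives the robot as it stands.
- The arm moves only by the tool drive_tool, never from a script. Its argument "moves" is one flat list of numbers, 5 for each row, row after row: the opening, from -1 (shut) to 1 (fully open), then the shift along the world's x, y, z in mm, then the turn about the world's z in degrees. A call has 1 to 8 rows; each row shifts and turns the commanded pose from where the row before left it; what a row does not reach is not made up. A row lasts 1/10 s, in which the tool goes at most 50 mm and 8.59 degrees, less where a joint would pass 70% of its speed; a pose out of reach is approached as far as the arm can. A call is refused whole if a number of a shift passes 50 or a number of a turn 8.59, either way. A call with a gripper value outside its range is refused whole. The fingers move at their own pace and stop on an object; "grip_force" is the grip in N (left out, the last holds). Time passes only in rows, so rows that do not move let the fingers close. It gives the time, the measured TCP pose, the force and the opening at its end, in the units of the state.
- arm.get_obs(): the state, without advancing time (a new reading comes with each control period).
- optics.capture(name): name is "scene" or "top"; returns a dict with "image" (384x512x3 uint8, blue, green, red), "camera_matrix" (3x3 intrinsics, pixels), "R" (3x3) and "t" (3): a world point X has camera coordinates R X + t. Camera axes: x right, y down, z forward; pixel columns grow to the right and rows downward; lengths in m; the calibration is good to about 2 mm. A picture is of the moment at which its call begins. There is no depth.
- arm.close_job(): hands the job in, once; it reports no verdict.
The state is a dict: "time_s": time; "joint_positions": joint angles; "qd": joint speeds; "joint_efforts": joint torques, N m; "tcp_pos": TCP position; "ee_rot": TCP orientation; "wrist_force": force on the tool from outside, world axes, zero at the start; "ft_torque": the same for the moment, N m; "grip_width": finger opening in m.
Only numpy, scipy, OpenCV 4.12 (cv2) and the standard library are available. Lean on these libraries where they do the work, as an engineer would, in place of code of your own. Each camera call takes 0.05 s, during which the arm holds its last target. There are 200 camera calls.

## Working session

There is one attempt and no reset: what is moved stays moved. The work goes in short steps, Python scripts to look and compute and a tool call to move; the robot and the scene stay as the last step left them, time stands still between calls to the robot, and variables do not carry over. Pictures are saved under pics/ and viewed, about 8 in all and at most 12, crops included, and the job is handed in when it is done.

Besides the shell and the picture viewer there is one more tool, called after "Request:" as name(argument=value, ...), one argument or row to a line, values as JSON. drive_tool: Moves the arm, as the interface text tells. Its arguments: {"type":"object","properties":{"moves":{"type":"array"},"grip_force":{"type":"number"}},"required":["moves"]}

```bash
mkdir -p pics; ls; cat > h.py <<'E'
import numpy as np,cv2,json
from cell import arm,optics
def cap(n,f):
    c=optics.capture(n); cv2.imwrite(f'pics/{f}.png',c['image']); 
    np.savez(f'pics/{f}.npz',K=c['camera_matrix'],R=c['R'],t=c['t']); return c
def ray(f,u,v,z):
    d=np.load(f'pics/{f}.npz'); K,R,t=d['K'],d['R'],np.ravel(d['t'])
    o=-R.T@t; r=R.T@np.linalg.solve(K,[u,v,1.]); return o+r*(z-o[2])/r[2]
def proj(f,X):
    d=np.load(f'pics/{f}.npz'); p=d['K']@(d['R']@np.asarray(X)+np.ravel(d['t'])); return p[:2]/p[2]
E
python3 - <<'E'
from h import *
a=cap('scene','s0')['image'];b=cap('top','t0')['image']
for f in('s0','t0'):
    d=np.load(f'pics/{f}.npz');print(f,-d['R'].T@np.ravel(d['t']))
cv2.imwrite('pics/s0b.png',cv2.resize(a,(800,600)));cv2.imwrite('pics/t0b.png',cv2.resize(b,(800,600)))
o=arm.get_obs();print(o['tcp_pos'],o['ee_rot'],o['grip_width'],o['time_s'])
E
```

```text
pics
s0 [0.93927194 0.23706343 0.76766713]
t0 [ 0.22858901 -0.00941244  1.36694212]
[0.19146507 0.51532903 0.24983046] [ 0.58076086  0.40332719 -0.40391722 -0.58042647] 0.08539757079791771 0.1
```

View pics/t0b.png

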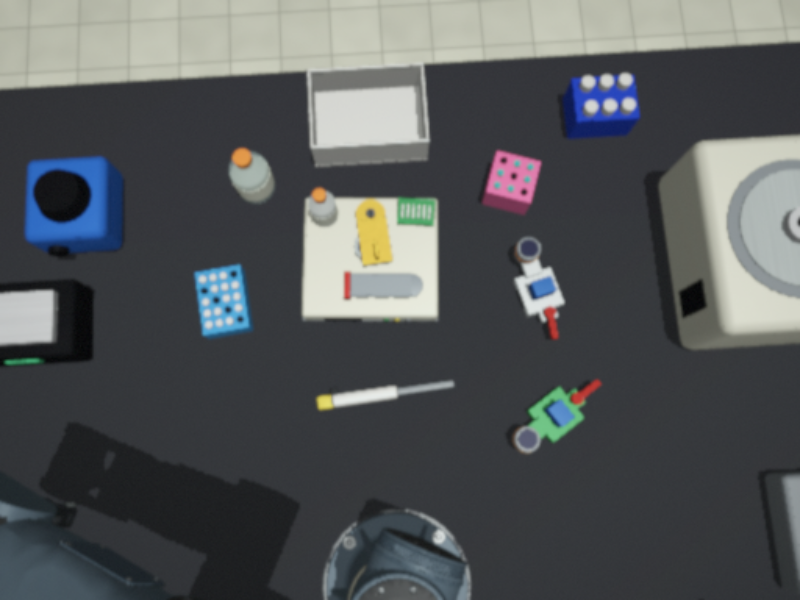

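View pics/s0b.png

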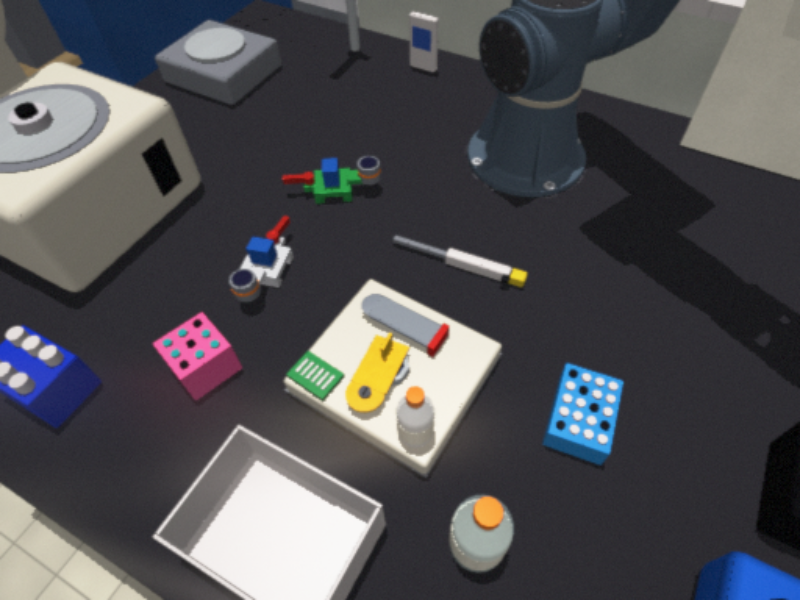

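Top view: carriage candidates are the white one at (540,290) with blue block and red lever, and the green look-alike at (558,413). I choose the white one. The bottle is on the deck's left (+y), so the cover swings to -y. Close crop next.

```bash
python3 - <<'E'
from h import *
a=cv2.imread('pics/t0.png')[118:226,186:376]
cv2.imwrite('pics/c0.png',cv2.resize(a,None,fx=4.2,fy=4.2,interpolation=cv2.INTER_CUBIC))
a=cv2.imread('pics/s0.png')[130:310,140:330]
cv2.imwrite('pics/c1.png',cv2.resize(a,None,fx=3.3,fy=3.3,interpolation=cv2.INTER_CUBIC))
E
```

```text
(no output)
```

View pics/c0.png

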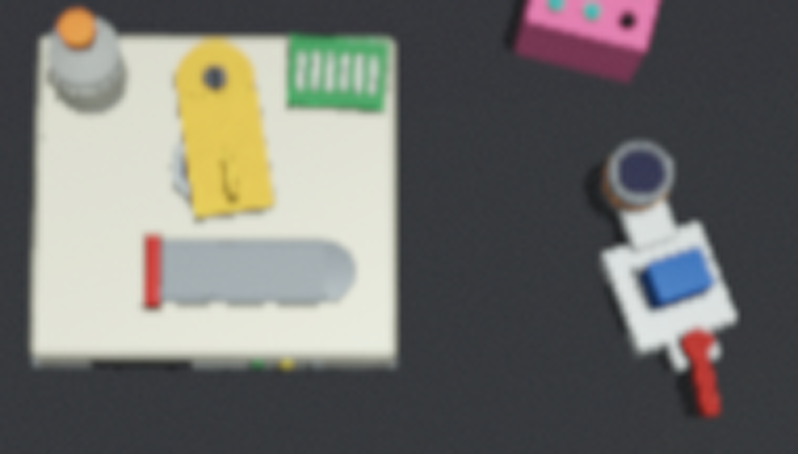

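View pics/c1.png

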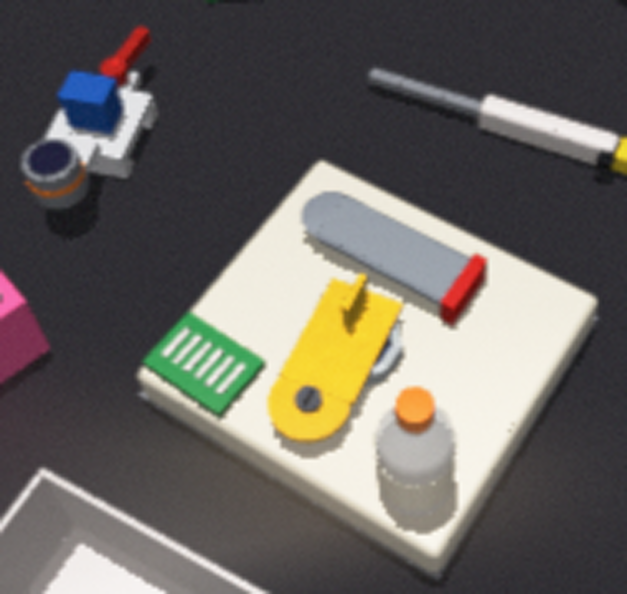

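Crop shows: deck corners (40,38),(395,38),(395,357),(33,357); screw (214,77); rail from stop face x=160 to tip (355,270); white carriage with channel-top corners (601,253),(699,222),(737,320),(638,352), barrel (640,170), lever tip (711,413). In the second crop, the fin is at (357,300).

```bash
cat >> h.py <<'E'
def P(x,y,z,f='t0',o=(186,118),s=4.2): return ray(f,o[0]+(x+.5)/s-.5,o[1]+(y+.5)/s-.5,z)
def fit(loc,w):
    loc=np.array(loc)[:,:2];w=np.array(w)[:,:2];a=loc-loc.mean(0);b=w-w.mean(0)
    th=np.arctan2((a[:,0]*b[:,1]-a[:,1]*b[:,0]).sum(),(a*b).sum());c,s=np.cos(th),np.sin(th);R=np.array([[c,-s],[s,c]])
    t=w.mean(0)-R@loc.mean(0);return t,th,R,np.round((w-loc@R.T-t)*1000,1)
E
python3 - <<'E'
from h import *
np.set_printoptions(precision=4,suppress=True)
L=[(.115,.125),(.115,-.125),(-.115,-.125),(-.115,.125),(.075,0),(-.06,-.097),(-.06,.035)]
W=[P(40,38,.045),P(395,38,.045),P(395,357,.045),P(33,357,.045),P(214,77,.072),P(355,270,.067),P(160,271,.069)]
t,th,R,e=fit(L,W);print('imager',t,th,e.tolist())
Lc=[(.036,.035),(.036,-.035),(-.036,-.035),(-.036,.035),(.075,0)]
Wc=[P(601,253,.027),P(699,222,.027),P(737,320,.027),P(638,352,.027),P(640,170,.065)]
tc,thc,Rc,ec=fit(Lc,Wc);print('carr',tc,thc,ec.tolist())
print('lever tip',Rc.T@(P(711,413,.037)[:2]-tc),P(711,413,.037))
print('block mid',Rc.T@(P(679,270,.067)[:2]-tc))
for n,q in dict(port=(.015,0),pivot=(.075,0),mouth=(-.06,-.097),stop=(-.06,.035),home=(-.06,0)).items():print(n,R@q+t)
print('cover end mid',P(233,212,.067)[:2], 'cov ang',[ (lambda d:np.arctan2(d[1],d[0]))(R.T@(P(214,77,.072)[:2]-P(233,212,.067)[:2]))])
f=P(357,278,.095,'s0',(140,130),3.3);print('fin top scene',f,R.T@(f[:2]-t))
from scipy.spatial.transform import Rotation as Q
print(Q.from_quat(arm.get_obs()['ee_rot']).as_matrix())
E
```

```text
imager [0.5888 0.0113] -0.06523470984752734 [[-1.7, -1.0], [-1.4, -0.6], [0.9, 1.5], [0.1, -2.2], [0.8, 0.3], [1.4, 1.2], [-0.0, 0.7]]
carr [ 0.5079 -0.2987] 0.2539729673158444 [[0.3, 1.5], [0.6, -1.1], [-0.9, -1.8], [-1.4, 0.9], [1.4, 0.4]]
lever tip [-0.0933  0.0061] [ 0.416  -0.3163  0.037 ]
block mid [ 0.0023 -0.0001]
port [0.6037 0.0103]
pivot [0.6636 0.0064]
mouth [ 0.5226 -0.0816]
stop [0.5312 0.0501]
home [0.5289 0.0152]
cover end mid [ 0.5695 -0.0007] cov ang [np.float64(0.14253950274078783)]
fin top scene [ 0.5807 -0.0026  0.095 ] [-0.0071 -0.0144]
[[ 0.3484 -0.0004 -0.9374]
 [ 0.9374 -0.0009  0.3484]
 [-0.001  -1.      0.0001]]
```

Request:
drive_tool(
  moves=[-1, 31, -38, 0, 5, -1, 31, -38, 0, 5, -1, 31, -38, 0, 5, -1, 31, -38, 0, 5, -1, 31, -38, 0, 5, -1, 31, -38, 0, 5, -1, 31, -38, 0, 5, -1, 31, -38, 0, 0],
  grip_force=40,
)

```text
time_s: 0.9
tcp_pos: [0.4404, 0.2097, 0.2502]
ee_rot: [-0.431, -0.56, 0.56, 0.432]
wrist_force: [0.1, 0.9, 0.6]
grip_width: 0.0001
```

```bash
cat > path.py <<'E'
import numpy as np
piv=np.array([.6636,.0064]);J=np.deg2rad(104.6)
for th in [.14,.3,.5,.7,.9,1.1,1.3,1.45,1.58]:
    a=np.pi+th-.065; d=a+np.pi/2; F=piv+.075*np.array([np.cos(a),np.sin(a)])
    # support extent of 30x22 box, but only until near the fin face
    s=min(15/max(abs(np.cos(d-J)),1e-6),11/max(abs(np.sin(d-J)),1e-6))/1000
    print(th,np.round(F*1000,1),np.round((F-(s+.003)*np.array([np.cos(d),np.sin(d)]))*1000,1))
E
python3 path.py; python3 -c "
from cell import arm;print(arm.tips_ahead,arm.get_obs()['tcp_pos'],arm.get_obs()['grip_width'])"
```

```text
0.14 [588.8   0.8] [587.4  19. ]
0.3 [590.7 -11.1] [586.5   6.4]
0.5 [595.6 -25.2] [587.9  -8.7]
0.7 [603.2 -38.1] [591.9 -22.7]
0.9 [613.3 -49.2] [597.7 -35.1]
1.1 [625.3 -58.1] [609.3 -48.6]
1.3 [638.9 -64.4] [623.5 -59.1]
1.45 [649.7 -67.3] [634.8 -64.5]
1.58 [659.4 -68.5] [644.9 -67.7]
0.019 [0.44039252 0.20971274 0.25024001] 0.00012076353352439548
```

Request:
drive_tool(
  moves=[-1, 29, -35, 0, 0, -1, 29, -35, 0, 0, -1, 29, -35, 0, 0, -1, 30, -35, -10, 0, -1, 30, -34, -40, 0, -1, 0, 0, -45, 0, -1, 0, 0, -40, 0, -1, 0, 0, -18, 0],
)

```text
time_s: 1.7
tcp_pos: [0.5794, 0.0431, 0.1002]
ee_rot: [-0.431, -0.558, 0.561, 0.434]
wrist_force: [-0.4, 0.3, 0.2]
grip_width: -0.0002
```

```bash
python3 - <<'E'
from h import *
print(arm.get_obs()['tcp_pos'])
a=cap('scene','s1')['image'][130:310,140:330]
b=cap('top','t1')['image'][118:226,186:286]
a=cv2.resize(a,(440,417));b=cv2.resize(b,(386,417))
cv2.imwrite('pics/c2.png',np.hstack([a,b])[:,:800])
E
```

```text
[0.5794474  0.04305638 0.10018112]
```

View pics/c2.png

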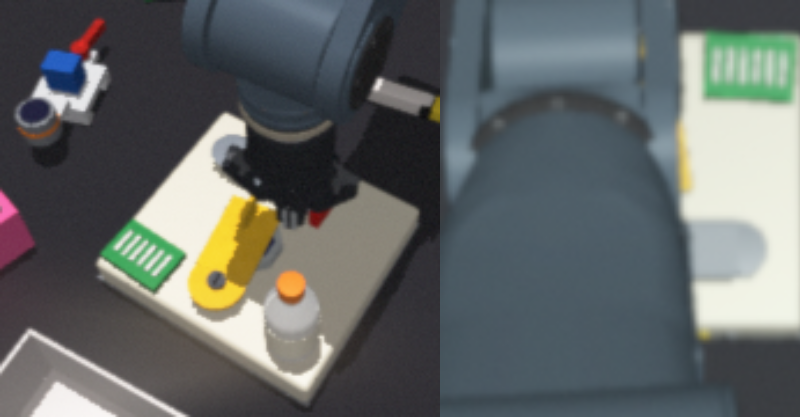

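Picture: closed fingertips (290,215) beside the fin (250,210) on the bottle-free push side, bottle untouched. Pushing along the arc.

Request:
drive_tool(
  moves=[-1, 7, -20, -3, 0, -1, 0, -16, 0, 0, -1, 2, -16, 0, 0, -1, 4, -14, 0, 0, -1, 6, -12, 0, 0, -1, 11, -14, 0, 0, -1, 14, -10, 0, 0, -1, 12, -6, 0, 0],
)

```text
time_s: 2.6
tcp_pos: [0.6379, -0.0659, 0.1014]
ee_rot: [-0.432, -0.559, 0.559, 0.433]
wrist_force: [-0.6, 2.3, 0.1]
grip_width: 0.0004
```

Request:
drive_tool(
  moves=[-1, 10, -3, 0, 0, -1, 4, 0, 0, 0, -1, 0, 0, 0, 0],
)

```text
time_s: 2.9
tcp_pos: [0.6502, -0.0687, 0.1009]
ee_rot: [-0.431, -0.558, 0.561, 0.433]
wrist_force: [-7.9, -4.7, 3.2]
grip_width: -0.0001
```

Request:
drive_tool(
  moves=[-1, -10, 2, 5, 0, -1, 0, 0, 45, 0, 1, 0, 0, 45, 0, 1, -22, -38, 0, 0, 1, -22, -38, 0, 0, 1, -22, -38, 0, 0, 1, -22, -38, 0, 0, 1, -22, -38, 0, 0],
)

```text
time_s: 3.7
tcp_pos: [0.5301, -0.2568, 0.1968]
ee_rot: [0.433, 0.56, -0.56, -0.432]
wrist_force: [0.7, -1.1, 0.2]
grip_width: 0.085
```

```bash
python3 - <<'E'
from h import *
from scipy.spatial.transform import Rotation as Q
o=arm.get_obs();m=Q.from_quat(o['ee_rot']).as_matrix();print(o['tcp_pos'],np.degrees(np.arctan2(m[1,0],m[0,0])),o['grip_width'],o['joint_positions'])
a=cap('scene','s2')['image'][100:310,100:330]
b=cap('top','t2')['image'][118:226,186:376]
a=cv2.resize(a,(350,320));b=cv2.resize(b,None,fx=2.35,fy=2.35)
b=cv2.copyMakeBorder(b,0,320-b.shape[0],0,0,0)
cv2.imwrite('pics/c3.png',np.hstack([a,b])[:,:800])
E
```

```text
[ 0.53009234 -0.25681126  0.19684483] 104.63468539781661 0.08495359432602183 [-5.30158010e-01  4.78155685e-01  1.60086809e+00 -2.99912532e-05
  1.06135157e+00 -2.35636354e+00]
```

View pics/c3.png

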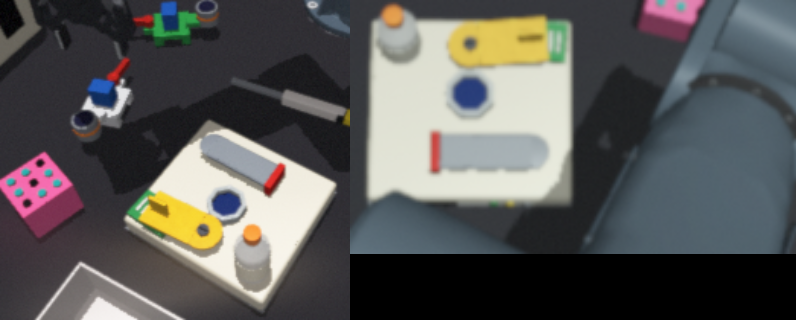

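Picture: cover swung a quarter turn to -y (460..545,40), port bare at (470,95), bottle and tray in place. Now to the white carriage.

Request:
drive_tool(
  moves=[1, -10, -21, 0, 0, 1, -10, -21, 0, 0, 1, 0, 0, -45, 0, 1, 0, 0, -45, 0, 1, 0, 0, -35, 0, 1, 0, 0, -20, 0, 1, 0, 0, 0, 0],
)

```text
time_s: 4.5
tcp_pos: [0.5102, -0.2962, 0.0489]
ee_rot: [-0.431, -0.56, 0.56, 0.434]
wrist_force: [0.2, 1.6, 0.5]
grip_width: 0.0855
```

```bash
python3 - <<'E'
from h import *
a=cap('scene','s3')['image'][60:240,100:260]
cv2.imwrite('pics/c4.png',cv2.resize(a,None,fx=3.3,fy=3.3,interpolation=cv2.INTER_CUBIC))
E
```

```text
(no output)
```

View pics/c4.png

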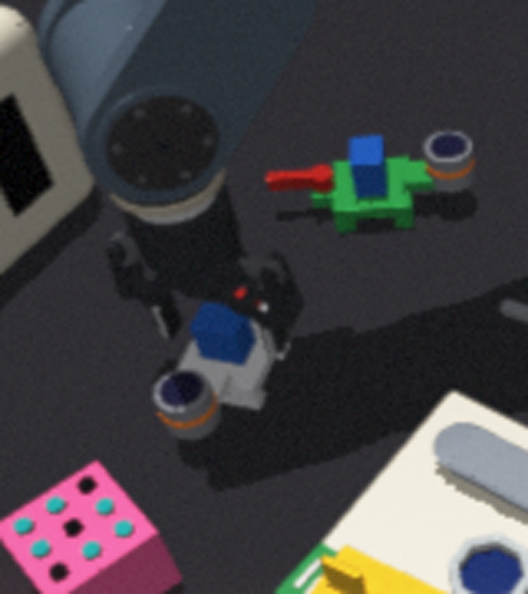

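The fingers straddle the blue block (223,335), clear of barrel and lever. Closing.

Request:
drive_tool(
  moves=[-1, 0, 0, 2, 0, -1, 0, 0, 0, 0, -1, 0, 0, 0, 0, -1, 0, 0, 0, 0, -1, 0, 0, 0, 0, -1, 0, 0, 20, 0, -1, 0, 0, 40, 0, -1, 0, 0, 40, 0],
  grip_force=80,
)

```text
time_s: 5.35
tcp_pos: [0.5108, -0.2971, 0.154]
ee_rot: [-0.432, -0.56, 0.56, 0.433]
wrist_force: [0.3, -0.9, -4.0]
grip_width: 0.0388
```

```bash
python3 - <<'E'
from h import *
from scipy.spatial.transform import Rotation as Q
o=arm.get_obs();m=Q.from_quat(o['ee_rot']).as_matrix();print(o['tcp_pos'],np.degrees(np.arctan2(m[1,0],m[0,0])),o['grip_width'],o['wrist_force'])
t=np.array([.5888,.0113]);c,s=np.cos(-.0652),np.sin(-.0652);R=np.array([[c,-s],[s,c]])
for y in(-.20,-.15,-.13,-.1,-.05,0):print(y,R@[-.06,y]+t)
E
```

```text
[ 0.51075717 -0.29712506  0.15396262] 104.61537711013263 0.03881738879072817 [ 0.34056389 -0.88814578 -4.02696021]
-0.2 [ 0.51589672 -0.18436582]
-0.15 [ 0.51915441 -0.13447206]
-0.13 [ 0.52045749 -0.11451455]
-0.1 [ 0.5224121  -0.08457829]
-0.05 [ 0.5256698  -0.03468453]
0 [0.52892749 0.01520923]
```

Held (38.8 mm wide). Align in front of the rail mouth.

Request:
drive_tool(
  moves=[-1, 2, 38, 0, -6, -1, 2, 38, 0, -6, -1, 2, 38, 0, -6, -1, 3, 38, 0, -0.3, -1, 0, 0, -25, 0, -1, 0, 0, -20, 0, -1, 0, 0, 0, 0],
)

```text
time_s: 6.05
tcp_pos: [0.5189, -0.1447, 0.1062]
ee_rot: [-0.514, -0.483, 0.484, 0.517]
wrist_force: [-0.5, 0.9, -3.8]
grip_width: 0.0389
```

```bash
python3 - <<'E'
from h import *
from scipy.spatial.transform import Rotation as Q
o=arm.get_obs();m=Q.from_quat(o['ee_rot']).as_matrix();print(o['tcp_pos'],np.degrees(np.arctan2(m[1,0],m[0,0])),o['wrist_force'])
a=cap('scene','s4')['image'][110:260,130:330]
cv2.imwrite('pics/c5.png',cv2.resize(a,None,fx=4,fy=4,interpolation=cv2.INTER_CUBIC))
cap('top','t4')
E
```

```text
[ 0.51887719 -0.14472485  0.10622374] 86.34252608117895 [-0.52350772  0.88843184 -3.78885996]
```

View pics/c5.png

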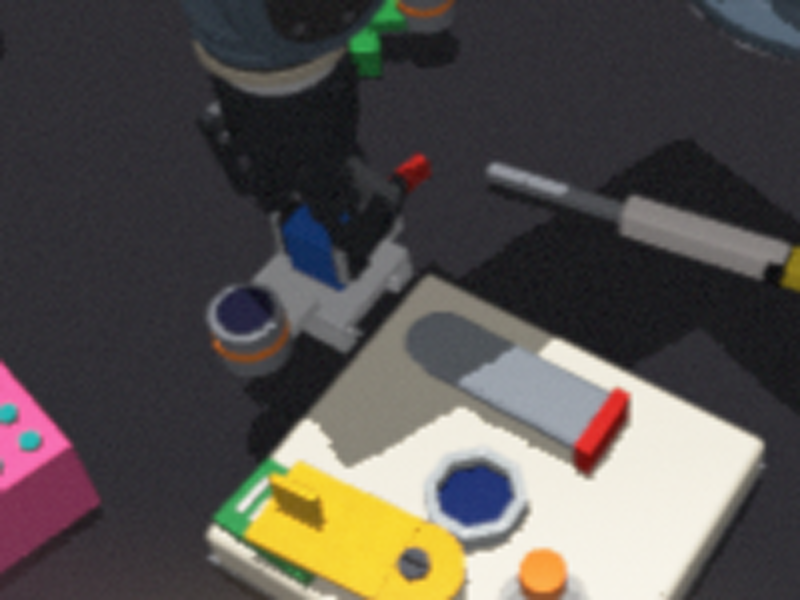

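Carriage is held level before the rail mouth, barrel at (245,315), rail nose (412,345), stop (603,430). I overlay the predicted model to check the lateral alignment.

```bash
python3 - <<'E'
from h import *
im=cv2.imread('pics/s4.png')[110:260,130:330]; S=5;im=cv2.resize(im,None,fx=S,fy=S,interpolation=cv2.INTER_CUBIC)
t=np.array([.5888,.0113]);c,s=np.cos(-.0652),np.sin(-.0652);R=np.array([[c,-s],[s,c]])
def line(pts,o,col,z0=0,close=True):
    q=[]
    for p in pts:
        w=R@np.array(p[:2])+o; u=proj('s4',[w[0],w[1],p[2]+z0]); q.append(((u-[130,110]+.5)*S-.5))
    cv2.polylines(im,[np.int32(np.round(np.array(q)*8))],close,col,1,cv2.LINE_AA,3)
line([(-.082,-.075,.067),(-.082,.035,.067),(-.038,.035,.067),(-.038,-.075,.067)],t,(0,0,255))
line([(-.115,-.125,.045),(-.115,.125,.045),(.115,.125,.045),(.115,-.125,.045)],t,(255,0,255))
o=np.array([.5189,-.1447])-R@[.0017,0]
z0=.0552
line([(.036,.035,.027),(.036,-.035,.027),(-.036,-.035,.027),(-.036,.035,.027)],o,(0,255,0),z0)
line([(.036,.035,0),(.0185,.035,0),(.0185,.035,.008),(-.0185,.035,.008),(-.0185,.035,0),(-.036,.035,0)],o,(0,255,255),z0,False)
a=np.linspace(0,2*np.pi,40)
line([(.075+.022*np.cos(k),.022*np.sin(k),.065) for k in a],o,(0,255,0),z0)
line([(.015,.020,.067),(.015,-.020,.067),(-.015,-.020,.067),(-.015,.020,.067)],o,(255,255,0),z0)
cv2.imwrite('pics/c6.png',im[150:,150:950])
E
```

```text
(no output)
```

View pics/c6.png

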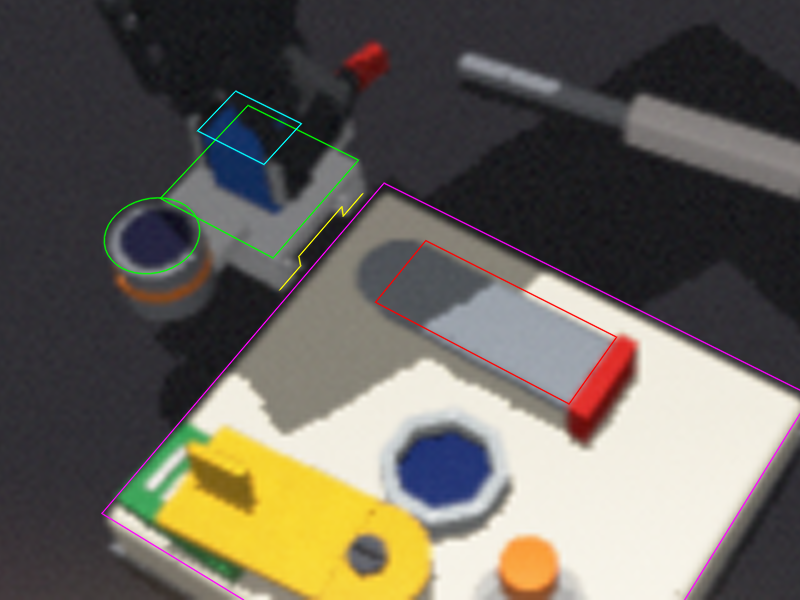

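Overlay agrees within ~1 mm across (carriage ≈1.5–2 mm too far to -x). Correct by +2 mm, lower 3 mm, start sliding.

Request:
drive_tool(
  moves=[-1, 2, 0, -3, 0, -1, 1, 15, 0, 0, -1, 1, 15, 0, 0, -1, 1, 15, 0, 0, -1, 0, 0, 0, 0],
)

```text
time_s: 6.65
tcp_pos: [0.5262, -0.0984, 0.1062]
ee_rot: [0.516, 0.485, -0.483, -0.515]
wrist_force: [0.7, 5.6, 7.6]
grip_width: 0.0388
```

```bash
python3 - <<'E'
from h import *
o=arm.get_obs();print(o['tcp_pos'],o['wrist_force'],o['ft_torque'])
im=cap('scene','s5')['image'][120:260,150:310]; S=5;im=cv2.resize(im,None,fx=S,fy=S,interpolation=cv2.INTER_CUBIC)
t=np.array([.5888,.0113]);c,s=np.cos(-.0652),np.sin(-.0652);R=np.array([[c,-s],[s,c]])
def line(pts,o,col,z0=0,close=True):
    q=[]
    for p in pts:
        w=R@np.array(p[:2])+o; u=proj('s5',[w[0],w[1],p[2]+z0]); q.append(((u-[150,120]+.5)*S-.5))
    cv2.polylines(im,[np.int32(np.round(np.array(q)*8))],close,col,1,cv2.LINE_AA,3)
line([(-.082,-.075,.067),(-.082,.035,.067),(-.038,.035,.067),(-.038,-.075,.067)],t,(0,0,255))
o=o['tcp_pos'][:2]-R@[.0017,0];print('imager',R.T@(o-t))
z0=.0552
line([(.036,.035,.027),(.036,-.035,.027),(-.036,-.035,.027),(-.036,.035,.027)],o,(0,255,0),z0)
line([(.036,.035,0),(.0185,.035,0),(.0185,.035,.008),(-.0185,.035,.008),(-.0185,.035,0),(-.036,.035,0)],o,(0,255,255),z0,False)
a=np.linspace(0,2*np.pi,40)
line([(.075+.022*np.cos(k),.022*np.sin(k),.065) for k in a],o,(0,255,0),z0)
cv2.imwrite('pics/c7.png',im[:600])
E
```

```text
[ 0.52617107 -0.09837723  0.10616452] [0.70167816 5.63768893 7.55942299] [ 1.37253177 -0.10621901 -0.03056681]
imager [-0.05704997 -0.1135247 ]
```

View pics/c7.png

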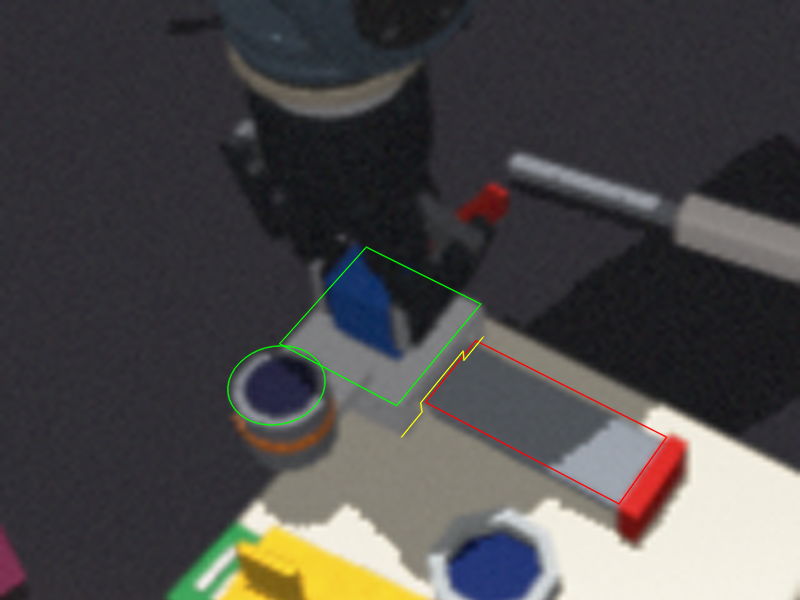

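Carriage is engaged on the nose (front edge 400–480, 330–410), pressing down ~11 N on it. Relieve the height, centre, slide on.

Request:
drive_tool(
  moves=[-1, -1, 0, 2, 0, -1, 0, 0, 0, 0],
)

```text
time_s: 6.9
tcp_pos: [0.524, -0.1004, 0.1072]
ee_rot: [-0.516, -0.484, 0.484, 0.516]
wrist_force: [-0.1, 0.4, -3.4]
grip_width: 0.0387
```

Request:
drive_tool(
  moves=[-1, 0.5, 12, 0, 0, -1, 0.8, 12, 0, 0, -1, 0.8, 12, 0, 0, -1, 0, 0, 0, 0],
)

```text
time_s: 7.3
tcp_pos: [0.5267, -0.0628, 0.1071]
ee_rot: [-0.515, -0.484, 0.484, 0.515]
wrist_force: [3.8, 1.5, -5.4]
grip_width: 0.0387
```

Request:
drive_tool(
  moves=[-1, 1.6, 12, -0.3, 0, -1, 0.8, 12, 0, 0, -1, 0.8, 12, 0, 0, -1, 0.8, 12, 0, 0, -1, 0.8, 12, 0, 0, -1, 0.5, 8, 0, 0, -1, 0, 0, 0, 0],
)

```text
time_s: 8.0
tcp_pos: [0.5318, 0.0045, 0.1069]
ee_rot: [-0.515, -0.484, 0.484, 0.516]
wrist_force: [0.5, -0.2, -4.4]
grip_width: 0.0392
```

Request:
drive_tool(
  moves=[-1, 0.3, 5, 0, 0, -1, 0.3, 4, 0, 0, -1, 0.1, 2, 0, 0, -1, 0.1, 2, 0, 0, -1, 0, 2, 0, 0, -1, 0, 0, 0, 0],
)

```text
time_s: 8.6
tcp_pos: [0.5325, 0.0161, 0.1071]
ee_rot: [0.517, 0.483, -0.485, -0.515]
wrist_force: [-1.8, -19.3, -1.6]
grip_width: 0.0386
```

Stop reached (y force −19 N at y = 16 mm, as predicted). Relax and release.

Request:
drive_tool(
  moves=[-1, 0, -1, -1, 0, 1, 0, 0, 0, 0, 1, 0, 0, 0, 0, 1, 0, 0, 0, 0, 1, 0, 0, 40, 0, 1, 0, 0, 40, 0, -1, -20, -30, 20, 0, -1, -30, -40, 0, 0],
)

```text
time_s: 9.4
tcp_pos: [0.4841, -0.0526, 0.2088]
ee_rot: [0.517, 0.486, -0.483, -0.513]
wrist_force: [0.2, -0.7, -0.6]
grip_width: 0.0592
```

Request:
drive_tool(
  moves=[-1, -40, -30, 0, 0, -1, 0, -10, 0, 0, -1, 0, 0, 0, 0],
)

```text
time_s: 9.7
tcp_pos: [0.4427, -0.0935, 0.2064]
ee_rot: [0.517, 0.483, -0.483, -0.516]
wrist_force: [-0.0, 0.3, 1.0]
grip_width: 0.0121
```

```bash
python3 - <<'E'
from h import *
from scipy.spatial.transform import Rotation as Q
o=arm.get_obs();print(o['tcp_pos'],o['joint_positions'])
a=cap('scene','s6')['image'][130:280,170:310];b=cap('top','t6')['image'][118:226,186:296]
a=cv2.resize(a,(392,420),interpolation=cv2.INTER_CUBIC);b=cv2.resize(b,None,fx=3.7,fy=3.7,interpolation=cv2.INTER_CUBIC)
b=cv2.copyMakeBorder(b,0,420-b.shape[0],0,0,0)
cv2.imwrite('pics/c8.png',np.hstack([a,b])[:,:800])
t=np.array([.5888,.0113]);c,s=np.cos(-.0652),np.sin(-.0652);R=np.array([[c,-s],[s,c]])
for n,q in dict(pivot=(-.105,0),tip0=(-.155,.006)).items():print(n,R@q+t)
E
```

```text
[ 0.44266051 -0.09350118  0.20635901] [-3.11183243e-01  2.30652247e-01  1.94027599e+00  1.26384972e-04
  9.69394646e-01 -1.81561238e+00]
pivot [0.4840231  0.01814115]
tip0 [0.43452026 0.02738609]
```

View pics/c8.png

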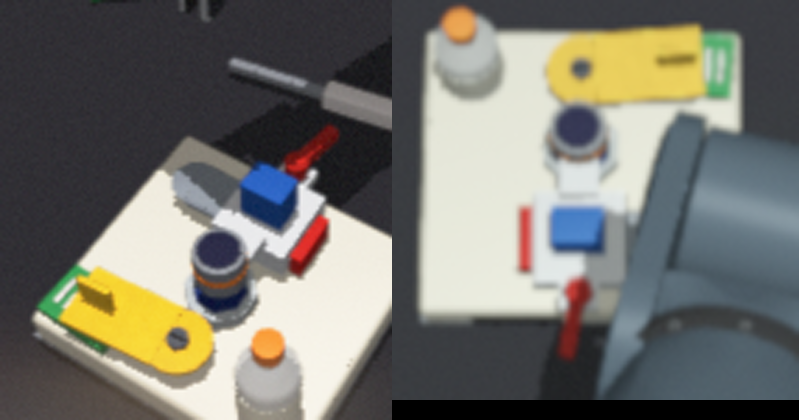

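Carriage sits against the red stop, lens over the port, lever still loose (pivot (577,292), tip (568,355)); cover at a quarter turn, bottle and tray as before. Compute the lever-push arc.

```bash
python3 - <<'E'
from h import *
print('tip',P(568-392,355,.089,'t6',(186,118),3.7),'piv',P(577-392,290,.096,'t6',(186,118),3.7))
t=np.array([.5888,.0113]);c,s=np.cos(-.0652),np.sin(-.0652);R=np.array([[c,-s],[s,c]])
for f in [.1,.3,.5,.7,.9,1.1,1.25,1.4]:
    d=np.array([np.sin(f),np.cos(f)]);e=min(15/d[1],11/d[0])/1000
    p=np.array([-.105-.04*np.cos(f),.04*np.sin(f)])-d*(e+.0055)
    print(f,np.round(1000*(R@p+t),1))
E
```

```text
tip [0.43631527 0.02843549 0.089     ] piv [0.48362968 0.0188265  0.096     ]
0.1 [441.2   4.4]
0.3 [439.1  12.6]
0.5 [438.1  20.5]
0.7 [439.5  29.6]
0.9 [445.2  39.9]
1.1 [451.8  47.9]
1.25 [457.4  52.5]
1.4 [463.2  56.2]
```

Request:
drive_tool(
  moves=[-1, -1, 40, 0, 0, -1, 0, 40, -15, 0, -1, 0, 0, -40, 0, -1, 0, 0, -40, 0, -1, 0, 0, -10, 0, -1, 0, 0, 0, 0],
)

```text
time_s: 10.4
tcp_pos: [0.4415, -0.0119, 0.1001]
ee_rot: [-0.515, -0.483, 0.485, 0.516]
wrist_force: [-0.5, -0.2, 1.1]
grip_width: -0.0
```

Request:
drive_tool(
  moves=[-1, 0, 12, 0, 0, -1, -1, 10, 0, 0, -1, -1, 8, 0, 0, -1, 0, 8, 0, 0, -1, 4, 10, 0, 0, -1, 6, 8, 0, 0, -1, 6, 5, 0, 0, -1, 0, 0, 0, 0],
)

```text
time_s: 11.2
tcp_pos: [0.4564, 0.0491, 0.1009]
ee_rot: [0.516, 0.484, -0.484, -0.516]
wrist_force: [-0.1, -1.0, 0.3]
grip_width: 0.0
```

Request:
drive_tool(
  moves=[-1, 5, 4, 0, 0, -1, 4, 2, 0, 0, -1, 2, 0, 0, 0, -1, 0, 0, 0, 0],
)

```text
time_s: 11.6
tcp_pos: [0.4666, 0.0545, 0.1008]
ee_rot: [-0.516, -0.484, 0.484, 0.516]
wrist_force: [-1.0, 1.7, -0.3]
grip_width: -0.0001
```

Request:
drive_tool(
  moves=[-1, 2, 0, 0, 0, -1, 2, 0, 0, 0, -1, 0, 0, 0, 0],
)

```text
time_s: 11.9
tcp_pos: [0.4677, 0.0547, 0.1003]
ee_rot: [-0.514, -0.482, 0.485, 0.518]
wrist_force: [-16.4, 3.7, 9.1]
grip_width: -0.0001
```

Stop felt (−16 N). Retreat away from the lever, up and clear, then check.

Request:
drive_tool(
  moves=[-1, -8, 0, 0, 0, -1, -20, 0, 0, 0, -1, 0, 0, 40, 0, -1, -30, 0, 40, 0, -1, -30, 30, 30, 0, -1, 0, 45, 0, 0, -1, 0, 45, 0, 0, -1, 0, 45, 0, 0],
)

```text
time_s: 12.7
tcp_pos: [0.3839, 0.2201, 0.2107]
ee_rot: [0.516, 0.485, -0.482, -0.516]
wrist_force: [1.7, -0.5, 0.1]
grip_width: -0.0001
```

```bash
python3 - <<'E'
from h import *
print(arm.get_obs()['wrist_force'])
a=cap('scene','s7')['image'][130:310,140:330];b=cap('top','t7')['image'][118:226,186:286]
a=cv2.resize(a,(400,380),interpolation=cv2.INTER_CUBIC);b=cv2.resize(b,(400,432),interpolation=cv2.INTER_CUBIC)[:,:400]
a=cv2.copyMakeBorder(a,0,52,0,0,0)
cv2.imwrite('pics/c9.png',np.hstack([a,b]))
E
```

```text
[ 1.69135831 -0.54312202  0.07135536]
```

View pics/c9.png

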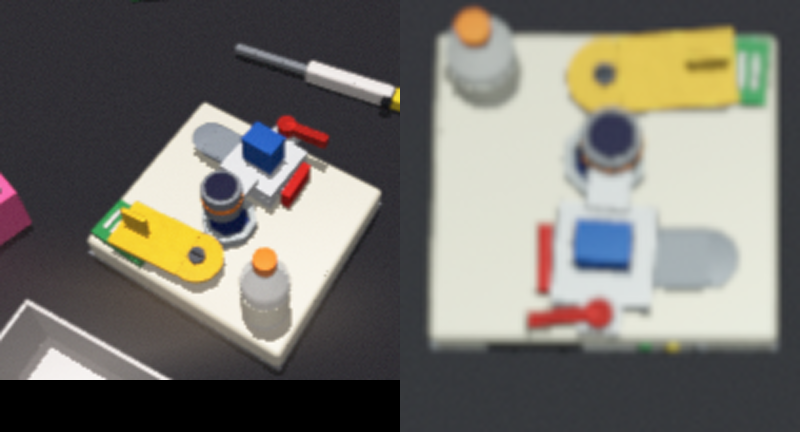

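```bash
python3 - <<'E'
from h import *
t=np.array([.5888,.0113]);c,s=np.cos(-.0652),np.sin(-.0652);R=np.array([[c,-s],[s,c]])
g=lambda x,y,z:R.T@(P(x-400,y,z,'t7',(186,118),4.)[:2]-t)*1000
w=[g(*q,.079) for q in[(555,207),(657,210),(655,307),(553,303)]]
print(np.mean(w,0),'lens',g(611,136,.117),'block',g(603,244,.119),'stop face',g(551,258,.070))
E
```

```text
[-61.21783152  -1.86269916] lens [15.3551295  -6.56596771] block [-61.70935189  -1.75010571] stop face [-60.2984047   36.58944769]
```

Lever tight, carriage at about (−61, −2) mm: inside tolerance, but ~2–3 mm off the stop and seemingly yawed a few hundredths. A gentle nudge on the block's -y side closes the gap.

Request:
drive_tool(
  moves=[-1, 24, -44, 0, 0, -1, 24, -44, 0, 0, -1, 24, -44, 0, 0, -1, 24, -44, 0, 0, -1, 25, -44, 0, 0, -1, 25, -45, 0, 0, -1, 0, 0, -40, 0, -1, 0, 0, -40, 0],
)

```text
time_s: 13.6
tcp_pos: [0.5294, -0.0467, 0.1295]
ee_rot: [0.518, 0.484, -0.482, -0.515]
wrist_force: [0.9, 0.1, -0.5]
grip_width: -0.0003
```

Request:
drive_tool(
  moves=[-1, 0, 0, -22, 0, -1, 0, 10, 0, 0, -1, 0, 8, 0, 0, -1, 0, 3, 0, 0, -1, 0, 0, 0, 0],
)

```text
time_s: 14.1
tcp_pos: [0.5292, -0.0229, 0.1093]
ee_rot: [0.516, 0.485, -0.483, -0.515]
wrist_force: [-0.6, -0.9, 0.8]
grip_width: -0.0004
```

Request:
drive_tool(
  moves=[-1, 0, 2, 0, 0, -1, 0, 2, 0, 0, -1, 0, 0, 0, 0],
)

```text
time_s: 14.4
tcp_pos: [0.5289, -0.0196, 0.1083]
ee_rot: [0.516, 0.484, -0.483, -0.515]
wrist_force: [0.6, -1.2, 0.9]
grip_width: 0.0
```

Request:
drive_tool(
  moves=[-1, 0, 2, 0, 0, -1, 0, 2, 0, 0, -1, 0, 0, 0, 0],
)

```text
time_s: 14.7
tcp_pos: [0.5292, -0.0166, 0.1084]
ee_rot: [0.517, 0.484, -0.484, -0.515]
wrist_force: [1.7, -10.9, 5.4]
grip_width: 0.0
```

Request:
drive_tool(
  moves=[-1, 0, -6, 0, 0, -1, 0, -20, 0, 0, -1, 0, 0, 40, 0, -1, 0, 0, 45, 0, -1, -40, 20, 20, 0, -1, -40, 30, 0, 0, -1, -30, 40, 0, 0, -1, 0, 49, 0, 0],
)

```text
time_s: 15.5
tcp_pos: [0.415, 0.0979, 0.2127]
ee_rot: [-0.516, -0.483, 0.484, 0.517]
wrist_force: [1.7, -0.4, -0.4]
grip_width: -0.0003
```

Request:
drive_tool(
  moves=[-1, -10, 48, 0, 0, -1, -10, 48, 0, 0, -1, 0, 0, 0, 0, -1, 0, 0, 0, 0],
)

```text
time_s: 15.9
tcp_pos: [0.3979, 0.1942, 0.2125]
ee_rot: [-0.515, -0.484, 0.485, 0.515]
wrist_force: [-0.3, -1.1, 0.2]
grip_width: 0.0
```

```bash
python3 - <<'E'
from h import *
cap('scene','s8');b=cap('top','t8')['image'][118:226,186:286]
o=cv2.imread('pics/t7.png')[118:226,186:286]
cv2.imwrite('pics/c10.png',np.hstack([cv2.resize(x,(400,432),interpolation=cv2.INTER_CUBIC) for x in(o,b)]))
E
```

```text
(no output)
```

The picture limit is reached, so I compare the before/after positions numerically.

```bash
python3 - <<'E'
from h import *
t=np.array([.5888,.0113]);c,s=np.cos(-.0652),np.sin(-.0652);R=np.array([[c,-s],[s,c]])
for f in('t7','t8'):
    h=cv2.cvtColor(cv2.imread(f'pics/{f}.png'),cv2.COLOR_BGR2HSV)[118:210,190:284]
    for n,lo,hi,z in(('block',(95,120,110),(115,255,255),.119),('lever+stop',(0,150,90),(8,255,255),.089),('lens',(110,40,30),(135,255,110),.117),('cover',(20,120,120),(32,255,255),.067)):
        m=cv2.inRange(h,lo,hi);k,l,st,ce=cv2.connectedComponentsWithStats(m)
        for i in np.argsort(-st[1:,4])[:2]+1:
            if st[i,4]>8:
                u=ce[i]+[190,118];print(f,n,st[i,4],np.round(1000*R.T@(ray(f,*u,z)[:2]-t),1))
E
```

```text
t7 block 141 [-62.6  -1.2]
t7 lever+stop 57 [-105.3   17.8]
t7 lever+stop 30 [-64.4  40.7]
t7 lens 90 [15.8 -6.3]
t7 cover 712 [ 80.  -39.5]
t8 block 139 [-60.9   0.9]
t8 lever+stop 62 [-104.8   17.1]
t8 lever+stop 28 [-63.3  40.9]
t8 lens 93 [17.9  0.3]
t8 cover 708 [ 80.1 -39.8]
```

```bash
python3 -c "
from cell import arm;print(arm.get_obs()['wrist_force'],arm.get_obs()['time_s']);print(arm.close_job())"
```

```text
[-0.28095771 -0.68447734 -0.37462148] 16.0
the job is handed in; nothing more can be done
None
```

The job is done and handed in at 16 s of the 72 s allowed. `arm.close_job()` gives no verdict, so what follows rests on my own checks.

**What I did**
- I pushed the yellow cover about a quarter turn to the -y side, away from the bottle, until I felt resistance.
- I slid the white carriage onto the rail until it met the red stop (about 19 N).
- I turned the clamp lever clockwise to its stop (about 16 N).
- The picture after clamping suggested the carriage sat 2–3 mm off the stop and was turned about 0.06 rad. Both were within tolerance, but I nudged it back against the stop (about 11 N).

**Last checks (measured by image code, top camera)**
- **Carriage:** it stands at about imager x −61 mm, y +1 mm, against a target of −60 and 0.
- **Lens:** its centre is at about x 18 mm, y 0 mm, so it is over the port and the turn is gone.
- **Lever and cover:** the lever is still tight, and the cover is about 1.6 rad aside.
- **Robot:** it is clear of everything.

**Limits**
- I had reached the 12-picture limit, so I could not look at the final state after the nudge. The bottle and slide tray looked unmoved in the last picture before it.
- I never measured the tube rack, tip rack or glass bottle. The arm stayed clear of them by plan.
- The first try at the rail mouth pressed down with about 11 N. I raised the carriage by about 1 mm and it then slid on freely.

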